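# Find the full tin of bath stones and hold it over the tumbler

## Robot

A 6-joint arm with a two-finger parallel gripper is mounted at the origin on the work surface. World frame = base frame: x ahead of the robot, y to its left, z up, the work surface at z = 0. Lengths are in mm, angles in degrees, forces in N, time in s.
With the tool pointing down it reaches from about 350 to 850 mm from the base axis. Payload 8.1 kg.
Tool frame: the origin (TCP) lies midway between the tips of the shut fingers; the grasp point (between the pads) lies 19 mm behind it; x points along the fingers, z is the direction in which the jaws open and shut, and the axes are right-handed (so a half turn about x gives the same grasp; the last joint's range is limited). The gripper opens to 85 mm and grips with 20 to 120 N. Pads are 22 mm wide; open, the fingers measure 114 mm over their backs; the gripper's body (76 mm by 85 mm) begins 54 mm behind the grasp point. The pads swing forward as they close: fully open they stand 13 mm farther back than shut.
Start: joints at [65.867, 7.471, 85.268, -0, 87.261, -4.893], TCP at [197.693, 566.5, 231.292] pointing down, gripper open.
Joint ranges: [-169.43, 169.43], [-51.17, 129.36], [1.28, 143.12], [-76.62, 256.62], [0, 156.53], [-152.29, 152.29]. Speed limits (degrees/s): [136.94, 136.94, 159.86, 180, 180, 180].

## Interface

Orientations are given as [roll, pitch, yaw] about the fixed x, y, z axes, in that order (R = Rz(yaw) Ry(pitch) Rx(roll)).
In Python, from bench import r gives the robot as it stands. The module is installed in compiled form; this text tells all that it offers.
- The arm moves only by the tool servo_tool, never from a script. Its argument "commands" is a list that holds one entry, the list of rows, each a list of 7 numbers: the closure in counts, from 0 (fully open) to 255 (shut), then the shift along the tool's x, y, z in cm, then the turn, a rotation vector about the tool's x, y, z in degrees. A call has 1 to 8 rows; each row is the pose to reach, as a shift and turn from the pose commanded when the call began, along the tool's axes at that moment; what a row does not reach only later rows make up. A row lasts 1/10 s, in which the tool goes at most 50 mm and 8.59 degrees, less where a joint would pass 70% of its speed; a pose out of reach is approached as far as the arm can. A call with a gripper value outside its range is refused whole. The fingers move at their own pace and stop on an object; "force" is the grip in N (left out, the last holds). Time passes only in rows, so rows that repeat a pose let the fingers close. It gives the time, the measured TCP pose, the force and the opening at its end, in the units of the state.
- r.sense(): the state, without advancing time (a new reading comes with each control period).
- r.snapshot(name): name is "scene" or "top" or "wrist"; returns (picture, depth): 384x512x3 uint8, red, green, blue; 384x512 float32, mm along the optical axis (not along the pixel's ray), 0 where there is no reading.
- r.calibration(name): a dict with "fx", "fy", "cx", "cy" (pixels), "pose" (4x4, takes a point from camera to world coordinates). Camera axes: x right, y down, z forward; pixel columns grow to the right and rows downward; lengths in mm; the calibration is good to about 2 mm. A picture is of the moment at which its call begins: read the wrist's pose just before it. calibration takes no time and is no camera call; for the wrist camera it gives the pose at the moment of the call.
- r.hand_in(): hands the job in, once; it reports no verdict.
The state is a dict: "time": time; "joint_pos": joint angles; "qd": joint speeds; "joint_efforts": joint torques, N m; "tool_pos": TCP position; "tcp_rot": TCP orientation; "ft_force": force on the tool from outside, world axes, zero at the start; "wrist_torque": the same for the moment, N m; "finger_gap": finger opening in mm.
Only numpy, scipy, OpenCV 4.12 (cv2) and the standard library are available. Lean on these libraries where they do the work, as an engineer would, in place of code of your own. Each camera call takes 0.05 s, during which the arm holds its last target.

## Task

Stand the yellow tumbler upright on the ledge midway between the soap dispenser and the glass vase, ready to be filled. Then heft the three identical tins to find the heaviest, the full one, and finish holding it up in the gripper, upright and clear above the tumbler, without letting go. The two lighter tins must stand where they stood at the start, and everything else stays where it is.

Things in the scene. Friction and masses are not known exactly. Their poses are not given: they have to be found in the camera images.
- tin_1_center (a point): One of three identical closed aluminium tins, round, 59 mm diameter (60 at the lid), 90 mm tall, flat lid; this point is its centre, 45 mm above its underside, z up. One tin (any of the three) is full of bath stones and weighs at least twice either of the others, which are nearly empty and within a factor 1.3 of each other; all weigh under 0.5 kg. The contents may shift a mm or two.
- tin_2_center (a point): As tin_1_center, another of the three tins. Tins and tumbler stand in one row nearest the robot, in any order, at least 125 mm between centres.
- tin_3_center (a point): As tin_1_center, another of the three tins.
- tumbler_center (a point): Open yellow plastic tumbler, 58 mm diameter at the foot, 62 mm at the rim, 95 mm tall, 3 mm wall, 80 g; this point is its centre, 47.5 mm above its underside, z up.
- dispenser: Brushed-steel push-button soap dispenser fixed to the ledge, round, 66 mm diameter (70 mm at its rubber foot), 138 mm tall; origin at the centre of its underside. Its short spout points along its +y, away from the vase; the vase stands along its -y, 270 mm away between centres.
- vase: Small green glass vase, loose, 60 mm greatest diameter, 120 mm tall; origin at the centre of its underside.
- comb: Black comb lying flat across the ledge between the front row and the dispenser, 145 mm long along its y, 20 mm wide, 6 mm thick; origin at the centre of its underside. Leave alone.
- saucer: White ceramic saucer, 116 mm diameter, 18 mm tall, on the right; origin at the centre of its underside. Leave alone.
- brush_stand: Hard silicone toothbrush stand, block 50 x 85 x 70 mm (x, y, z) with two upright brushes reaching 180 mm, on the left; origin at the centre of its underside. Leave alone.
- cream_jar: Squat glass jar with a white cap, 60 mm diameter, 50 mm tall, at the back; origin at the centre of its underside. Leave alone.
- scent_bottle: Amber glass bottle with a black cap, 28 x 50 x 92 mm, at the back; origin at the centre of its underside. Leave alone.
- nail_brush: Wooden nail brush, 38 x 85 x 27 mm, lying at the right end; origin at the centre of its underside. Leave alone.
There are look-alikes about, which are no part of the job. What is shaped like the part that bears tin_1_center but red is not meant.

How it is judged (in metres and radians):
On the way, in this order (a step that is already met when the one before it is completed fails the run):
1. the tumbler stands, released, midway between dispenser and vase (x of tumbler_center in the frame of dispenser between -0.025 and 0.025 m and y of tumbler_center in the frame of dispenser between -0.16 and -0.11 m and height (world z) of tumbler_center below 0.053 m and angle between tumbler_center's own z axis and vertical below 0.1 rad and linear speed of tumbler below 0.03 m/s and contact force between the fingers and tumbler below 0.1 N), for 0.2 s.
2. the heaviest tin is held up above the tumbler, while the two others stand at their places and prove light (((horizontal distance between tin_1_center and tumbler_center below 0.045 m and height (world z) of tin_1_center above 0.16 m and angle between tin_1_center's own z axis and vertical below 0.25 rad and linear speed of tin_1 below 0.05 m/s and contact force between the fingers and tin_1 above 2 N and contact force between tin_1 and tumbler below 0.05 N and distance of each of tin_2_center, tin_3_center from where it was at the start of the episode below 0.035 m and angle between each of tin_2_center, tin_3_center's own z axis and vertical below 0.1 rad and contact force between each of tin_2, tin_3 and anything else below 2.9 N) or (horizontal distance between tin_2_center and tumbler_center below 0.045 m and height (world z) of tin_2_center above 0.16 m and angle between tin_2_center's own z axis and vertical below 0.25 rad and linear speed of tin_2 below 0.05 m/s and contact force between the fingers and tin_2 above 2 N and contact force between tin_2 and tumbler below 0.05 N and distance of each of tin_1_center, tin_3_center from where it was at the start of the episode below 0.035 m and angle between each of tin_1_center, tin_3_center's own z axis and vertical below 0.1 rad and contact force between each of tin_1, tin_3 and anything else below 2.9 N) or (horizontal distance between tin_3_center and tumbler_center below 0.045 m and height (world z) of tin_3_center above 0.16 m and angle between tin_3_center's own z axis and vertical below 0.25 rad and linear speed of tin_3 below 0.05 m/s and contact force between the fingers and tin_3 above 2 N and contact force between tin_3 and tumbler below 0.05 N and distance of each of tin_1_center, tin_2_center from where it was at the start of the episode below 0.035 m and angle between each of tin_1_center, tin_2_center's own z axis and vertical below 0.1 rad and contact force between each of tin_1, tin_2 and anything else below 2.9 N))), for 0.2 s.
At the end, for the whole second after the job is handed in: Tumbler upright, let go, within 25 mm (along and across) of the midpoint of dispenser and vase; heaviest tin held still in the fingers, within 0.25 rad of upright, centre over 160 mm up and within 45 mm sideways of the tumbler; lighter tins upright, let go, within 35 mm of their starts (all of step 1 and ((horizontal distance between tin_1_center and tumbler_center below 0.045 m and height (world z) of tin_1_center above 0.16 m and angle between tin_1_center's own z axis and vertical below 0.25 rad and linear speed of tin_1 below 0.05 m/s and contact force between the fingers and tin_1 above 2 N and contact force between tin_1 and tumbler below 0.05 N and distance of each of tin_2_center, tin_3_center from where it was at the start of the episode below 0.035 m and angle between each of tin_2_center, tin_3_center's own z axis and vertical below 0.1 rad and contact force between each of tin_2, tin_3 and anything else below 2.9 N) or (horizontal distance between tin_2_center and tumbler_center below 0.045 m and height (world z) of tin_2_center above 0.16 m and angle between tin_2_center's own z axis and vertical below 0.25 rad and linear speed of tin_2 below 0.05 m/s and contact force between the fingers and tin_2 above 2 N and contact force between tin_2 and tumbler below 0.05 N and distance of each of tin_1_center, tin_3_center from where it was at the start of the episode below 0.035 m and angle between each of tin_1_center, tin_3_center's own z axis and vertical below 0.1 rad and contact force between each of tin_1, tin_3 and anything else below 2.9 N) or (horizontal distance between tin_3_center and tumbler_center below 0.045 m and height (world z) of tin_3_center above 0.16 m and angle between tin_3_center's own z axis and vertical below 0.25 rad and linear speed of tin_3 below 0.05 m/s and contact force between the fingers and tin_3 above 2 N and contact force between tin_3 and tumbler below 0.05 N and distance of each of tin_1_center, tin_2_center from where it was at the start of the episode below 0.035 m and angle between each of tin_1_center, tin_2_center's own z axis and vertical below 0.1 rad and contact force between each of tin_1, tin_2 and anything else below 2.9 N))); the arm keeps its last pose, push and grip.
It fails at once if the vase or another bystander is shifted by more than 25 mm (distance of any of vase, comb, saucer, brush_stand, cream_jar, scent_bottle, nail_brush from where it was at the start of the episode above 0.025 m).
It fails at once if the vase, toothbrush stand or scent bottle is tipped over (angle between any of vase, brush_stand, scent_bottle's own z axis and vertical above 0.4 rad).
It also fails if it takes over 72 s, if anything falls off the work surface, if the arm or the gripper's body presses on something with over 40 N, if the wrist force passes 120 N, or if a joint passes its speed limit or range.

## Working session

There is one attempt and no reset: what is moved stays moved. The work goes in short steps, Python scripts to look and compute and a tool call to move; the robot and the scene stay as the last step left them, time stands still between calls to the robot, and variables do not carry over. Pictures are saved under pics/ and viewed, and the job is handed in when it is done.

Besides the shell and the picture viewer there is one more tool, called after "Emit:" by a JSON object that holds its "op" and its "data". servo_tool: Moves the arm, as the interface text tells. Its arguments: {"type":"object","properties":{"commands":{"type":"array","items":{"type":"array","items":{"type":"array","items":{"type":"number"}}}},"force":{"type":"number"}},"required":["commands"]}

```bash
mkdir -p pics; python3 - <<'E'
from bench import r
import cv2,numpy as np
print(r.sense())
for n in ["scene","top"]:
    p,d=r.snapshot(n); c=r.calibration(n)
    cv2.imwrite(f"pics/{n}0.png",p[:,:,::-1]); np.savez(f"{n}0.npz",p=p,d=d,**c); print(n,c)
E
```

```text
{'time': 0.0, 'joint_pos': array([ 6.58675321e+01,  7.51609634e+00,  8.53299318e+01, -6.73223542e-04,
        8.72602008e+01, -4.89431581e+00]), 'qd': array([ 0.0338708 ,  0.03859989, -0.02413285, -0.04469409, -0.01059354,
       -0.07172873]), 'joint_efforts': array([-5.93893310e-04, -5.69443381e+01, -5.00524735e+01, -4.33062405e-04,
        1.60005817e-02, -1.55741992e-05]), 'tool_pos': array([197.46804064, 565.99459957, 230.22786226]), 'tcp_rot': array([ 175.46834238,   89.89376892, -113.76977685]), 'ft_force': array([ 0.14726578, -0.31781648,  0.07290213]), 'wrist_torque': array([-0.01908747,  0.02217079, -0.0122342 ]), 'finger_gap': 85.29845349742715}
scene {'fx': 363.6729724760396, 'fy': 363.6729724760396, 'cx': 253.14911527294834, 'cy': 194.986526666688, 'pose': array([[ 8.32421498e-01,  4.31057383e-01, -3.48229785e-01,
         9.48682307e+02],
       [ 5.54140709e-01, -6.49324304e-01,  5.20870447e-01,
        -5.49613540e+02],
       [-1.58901076e-03, -6.26552057e-01, -7.79377954e-01,
         9.08926530e+02],
       [ 0.00000000e+00,  0.00000000e+00,  0.00000000e+00,
         1.00000000e+00]])}
top {'fx': 409.4165880516451, 'fy': 409.4165880516451, 'cx': 256.8875636723921, 'cy': 190.84237622125616, 'pose': array([[ 1.61154099e-02, -9.96142190e-01,  8.62614153e-02,
         4.52976543e+02],
       [-9.99388499e-01, -1.87250635e-02, -2.95296627e-02,
         8.43087011e+00],
       [ 3.10309933e-02, -8.57327837e-02, -9.95834809e-01,
         1.19403124e+03],
       [ 0.00000000e+00,  0.00000000e+00,  0.00000000e+00,
         1.00000000e+00]])}
```

View pics/scene0.png

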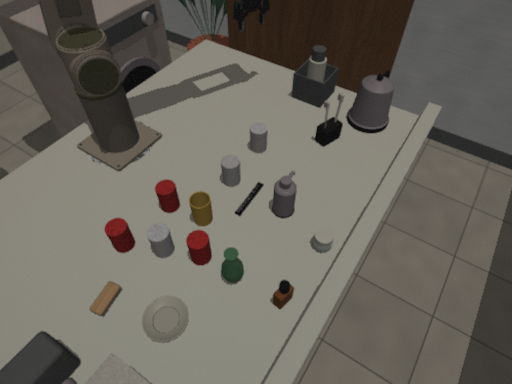

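View pics/top0.png

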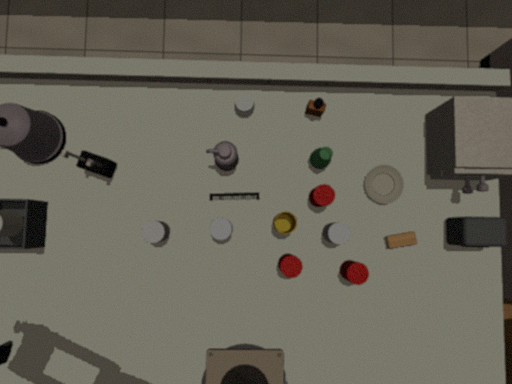

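The row from left to right in the top view is: tin (154,232), tin (221,229), tumbler (284,223), tin (338,234). The red decoys are at (323,196), (290,266) and (355,272). The dispenser is at (226,155) and the vase at (321,158).

```bash
cat > loc.py <<'E'
import numpy as np,cv2
def world(d,c):
    v,u=np.mgrid[:384,:512]
    P=np.stack([(u-c['cx'])/c['fx']*d,(v-c['cy'])/c['fy']*d,d],-1)
    return P@c['pose'][:3,:3].T+c['pose'][:3,3]
def circfit(xy):
    A=np.c_[2*xy,np.ones(len(xy))];s=np.linalg.lstsq(A,(xy**2).sum(1),rcond=None)[0]
    return s[:2],np.sqrt(s[2]+s[:2]@s[:2])
E
python3 - <<'E'
from loc import *
for n in ["top","scene"]:
    c=np.load(f"{n}0.npz");p=c['p'];d=c['d'];W=world(d,c)
    print(n,"table z",np.median(W[...,2][(d>0)&(abs(W[...,2])<30)]))
    m=((W[...,2]>14)&(W[...,2]<200)&(d>0)&(W[...,0]>200)&(W[...,0]<800)&(abs(W[...,1])<480)).astype(np.uint8)
    N,L,S,C=cv2.connectedComponentsWithStats(m)
    for i in range(1,N):
        if S[i,4]<25: continue
        k=L==i; z=W[...,2][k]; top=np.percentile(z,95)
        kk=k&(W[...,2]>top-8)
        q=W[kk][:,:2]
        (cx,cy),rad=cv2.minEnclosingCircle(q.astype(np.float32))
        print(np.round(C[i]),S[i,4],"ztop %.0f"%top,"mec",round(cx),round(cy),round(rad),"mean",q.mean(0).round(),"all-ext",W[k][:,:2].min(0).round(),W[k][:,:2].max(0).round(),np.median(p[k],0))
E
```

```text
top table z 0.6666916097888134
[315. 108.] 197 ztop 93 mec 796 -190 11 mean [ 793. -189.] all-ext [ 782. -213.] [ 800. -164.] [33. 20. 12.]
[243. 109.] 170 ztop 53 mec 799 17 24 mean [792.  17.] all-ext [778. -11.] [800.  45.] [94.5 92.5 84.5]
[224. 154.] 586 ztop 140 mec 649 79 30 mean [649.  71.] all-ext [617.  33.] [681. 112.] [80.5 72.5 71. ]
[320. 157.] 402 ztop 123 mec 653 -205 18 mean [ 652. -204.] all-ext [ 623. -231.] [ 680. -175.] [31. 42. 30.]
[ 92. 162.] 759 ztop 176 mec 620 429 40 mean [618. 431.] all-ext [586. 381.] [655. 472.] [18. 16. 15.]
[385. 183.] 322 ztop 22 mec 584 -397 58 mean [ 585. -400.] all-ext [ 529. -454.] [ 641. -340.] [102.  96.  83.]
[322. 195.] 462 ztop 93 mec 543 -205 30 mean [ 542. -205.] all-ext [ 513. -235.] [ 571. -176.] [109.   22.5  21. ]
[286. 222.] 201 ztop 97 mec 466 -101 31 mean [ 465. -103.] all-ext [ 436. -131.] [495. -71.] [77. 63. 23.]
[220. 228.] 393 ztop 94 mec 447 73 30 mean [447.  73.] all-ext [417.  44.] [476. 102.] [121. 119. 117.]
[155. 231.] 500 ztop 93 mec 436 253 30 mean [436. 252.] all-ext [407. 223.] [465. 283.] [120. 118. 1
[... 1291 characters left out ...]
 -278.] [ 471. -218.] [113.5 112.  107. ]
[317. 235.] 118 ztop 54 mec 797 15 24 mean [792.  15.] all-ext [779. -13.] [800.  39.] [139. 135. 124.]
[199. 246.] 647 ztop 92 mec 543 -207 31 mean [ 544. -208.] all-ext [ 513. -237.] [ 574. -177.] [112.  31.  29.]
[232. 265.] 586 ztop 122 mec 652 -205 18 mean [ 652. -206.] all-ext [ 625. -235.] [ 681. -183.] [41. 60. 43.]
[106. 296.] 467 ztop 30 mec 425 -442 43 mean [ 425. -443.] all-ext [ 398. -480.] [ 449. -400.] [122.  98.  71.]
[279. 292.] 141 ztop 94 mec 798 -191 13 mean [ 794. -192.] all-ext [ 782. -217.] [ 800. -179.] [47. 32. 22.]
[164. 317.] 501 ztop 20 mec 584 -397 58 mean [ 580. -398.] all-ext [ 527. -454.] [ 640. -340.] [115. 112. 101.]
```

```bash
cat > mv.py <<'E'
import numpy as np
from scipy.spatial.transform import Rotation as R
from bench import r
# tool x down; jaw axis (tool z) at world angle a (deg)
def down(a):
    z=np.array([np.cos(np.radians(a)),np.sin(np.radians(a)),0]);x=np.array([0,0,-1.])
    return R.from_matrix(np.c_[x,np.cross(z,x),z])
def step(p0,R0,p1,R1):
    return (R0.inv().apply(np.subtract(p1,p0))/10).round(2),(R0.inv()*R1).as_rotvec(degrees=True).round(2)
def show():
    s=r.sense();Rm=R.from_euler('xyz',s['tcp_rot'],degrees=True)
    print(s['time'].__round__(2),s['tool_pos'].round(1),"gap",round(s['finger_gap'],1),"F",s['ft_force'].round(2),"T",s['wrist_torque'].round(2),'j',s['joint_pos'].round(1))
    return s['tool_pos'],Rm
E
python3 - <<'E'
from mv import *
p,Rm=show();print(Rm.as_matrix().round(3))
z=Rm.as_matrix()[:,2];print("jaw angle",np.degrees(np.arctan2(z[1],z[0])))
p0=[197.7,566.5,231.3]
for a in (90,-90,-13,70.76):print(a,step(p0,Rm,[466,-101,231],down(a)))
E
```

```text
0.1 [197.5 566.  230.3] gap 85.4 F [-0.36  0.44 -0.03] T [0.02 0.02 0.04] j [65.9  7.5 85.3 -0.  87.3 -4.9]
[[-0.001 -0.944  0.33 ]
 [-0.002  0.33   0.944]
 [-1.     0.    -0.002]]
jaw angle 70.75969196775945
90 (array([  0.12, -47.33, -54.18]), array([-19.24,  -0.1 ,  -0.02]))
-90 (array([  0.12, -47.33, -54.18]), array([ 1.6076e+02, -3.0000e-02,  1.4000e-01]))
-13 (array([  0.12, -47.33, -54.18]), array([ 8.376e+01, -9.000e-02,  7.000e-02]))
70.76 (array([  0.12, -47.33, -54.18]), array([-0.  , -0.1 , -0.01]))
```

Emit:
{"op": "servo_tool", "data": {"commands": [[[0,0.1,-24,-27,-9.6,0,0],[0,0.1,-24,-27,-9.6,0,0],[0,0.1,-24,-27,-9.6,0,0],[0,0.1,-24,-27,-9.6,0,0],[0,0.1,-24,-27,-9.6,0,0],[0,0.1,-24,-27,-9.6,0,0],[0,0.1,-24,-27,-9.6,0,0],[0,0.1,-24,-27,-9.6,0,0]]], "force": 25}}

```text
time: 0.9
tool_pos: [336.5, 228.6, 230.0]
tcp_rot: [-150.8, 89.9, -70.7]
ft_force: [0.3, 0.1, 0.5]
finger_gap: 85.1
```

```bash
python3 - <<'E'
from mv import *
p,Rm=show()
print(step(p,Rm,[466,-101,180],down(90)))
E
```

```text
0.9 [336.5 228.6 230. ] gap 85.1 F [0.32 0.08 0.53] T [0.05 0.   0.03] j [ 2.700e+01 -2.390e+01  1.138e+02 -1.000e-01  9.010e+01 -5.310e+01]
(array([  5.06, -18.41, -30.25]), array([-9.88, -0.08,  0.04]))
```

Emit:
{"op": "servo_tool", "data": {"commands": [[[0,5,-18.4,-30.2,-9.9,0,0],[0,5,-18.4,-30.2,-9.9,0,0],[0,5,-18.4,-30.2,-9.9,0,0],[0,5,-18.4,-30.2,-9.9,0,0],[0,5,-18.4,-30.2,-9.9,0,0],[0,5,-18.4,-30.2,-9.9,0,0],[0,5,-18.4,-30.2,-9.9,0,0],[0,5,-18.4,-30.2,-9.9,0,0]]]}}

```text
time: 1.7
tool_pos: [466.6, -99.4, 179.1]
tcp_rot: [113.2, 89.9, -156.7]
ft_force: [-0.4, 0.8, -0.8]
finger_gap: 85.6
```

Emit:
{"op": "servo_tool", "data": {"commands": [[[0,0,0,0,0,0,0],[0,0,0,0,0,0,0]]]}}

```text
time: 1.9
tool_pos: [465.8, -95.2, 179.9]
tcp_rot: [46.2, 89.9, 136.5]
ft_force: [-0.8, -0.5, 0.1]
finger_gap: 85.5
```

```bash
python3 - <<'E'
from mv import *
import cv2
p,Rm=show()
print(step(p,Rm,[466,-101,48],down(90)))
c=r.calibration("wrist");P,d=r.snapshot("wrist");cv2.imwrite("pics/w1.png",P[:,:,::-1])
from loc import *
W=world(d,c);m=(W[...,2]>85)&(W[...,2]<105)&(d>0)&(np.hypot(W[...,0]-466,W[...,1]+101)<45)
q=W[m][:,:2].astype(np.float32);print(len(q),cv2.minEnclosingCircle(q))
E
```

```text
1.9 [465.8 -95.2 179.9] gap 85.5 F [-0.81 -0.54  0.11] T [ 0.03 -0.02  0.01] j [ -17.8  -10.4  108.2    0.    82.3 -108. ]
(array([13.19, -0.03, -0.6 ]), array([ 0.24,  0.06, -0.07]))
1385 ((464.33966064453125, -102.05216979980469), 31.07010269165039)
```

View pics/w1.png

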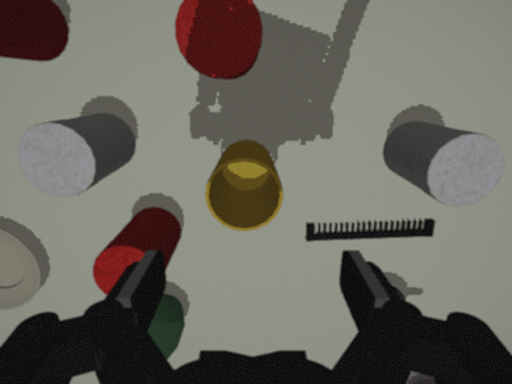

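The tumbler rim is at about (245,193) in the wrist view, centred around (465,-101.5), with nothing between the fingers and it. I'll descend and grip.

Emit:
{"op": "servo_tool", "data": {"commands": [[[0,1,0,-0.6,0,0,0],[0,4,0,-0.6,0,0,0],[0,7,0,-0.6,0,0,0],[0,10,0,-0.6,0,0,0],[0,12.5,0,-0.6,0,0,0],[0,13.5,0,-0.6,0,0,0],[0,13.5,0,-0.6,0,0,0],[0,13.5,0,-0.6,0,0,0]]]}}

```text
time: 2.75
tool_pos: [466.8, -101.9, 46.3]
tcp_rot: [-108.8, 89.9, -18.5]
ft_force: [0.4, -0.7, 0.7]
finger_gap: 85.2
```

Emit:
{"op": "servo_tool", "data": {"commands": [[[255,0,0,0,0,0,0],[255,0,0,0,0,0,0],[255,0,0,0,0,0,0],[255,0,0,0,0,0,0],[255,0,0,0,0,0,0],[255,0,0,0,0,0,0],[255,0,0,0,0,0,0]]], "force": 25}}

```text
time: 3.45
tool_pos: [467.6, -102.4, 47.1]
tcp_rot: [-103.9, 89.8, -13.7]
ft_force: [-0.8, 1.1, 6.7]
finger_gap: 62.0
```

```bash
python3 - <<'E'
from mv import *
p,Rm=show()
E
```

```text
3.45 [ 467.6 -102.4   47.1] gap 62.0 F [-0.75  1.06  6.66] T [0.15 0.12 0.02] j [ -18.5   -1.4  114.7    0.    66.6 -108.8]
```

Emit:
{"op": "servo_tool", "data": {"commands": [[[255,-1,0,0,0,0,0],[255,-3,0,0,0,0,0],[255,-5,0,0,0,0,0],[255,-6,0,0,0,0,0],[255,-6,0,0,0,0,0],[255,-6,0,0,0,0,0]]]}}

```text
time: 4.05
tool_pos: [466.1, -102.0, 105.2]
tcp_rot: [-111.1, 90.0, -20.9]
ft_force: [0.6, -0.9, -0.6]
finger_gap: 62.0
```

```bash
python3 - <<'E'
from mv import *
p,Rm=show()
print(step(p,Rm,[651,-69.5,107],down(90)))
import cv2
P,d=r.snapshot("scene");cv2.imwrite("pics/s2.png",P[:,:,::-1][80:330,80:400].repeat(2,0).repeat(2,1))
E
```

```text
4.05 [ 466.1 -102.   105.2] gap 62.0 F [ 0.61 -0.95 -0.56] T [ 0.03 -0.01  0.01] j [ -18.5   -6.1  112.5   -0.    73.6 -108.8]
(array([ -0.18, -18.5 ,   3.17]), array([ 0.26, -0.  ,  0.01]))
```

View pics/s2.png

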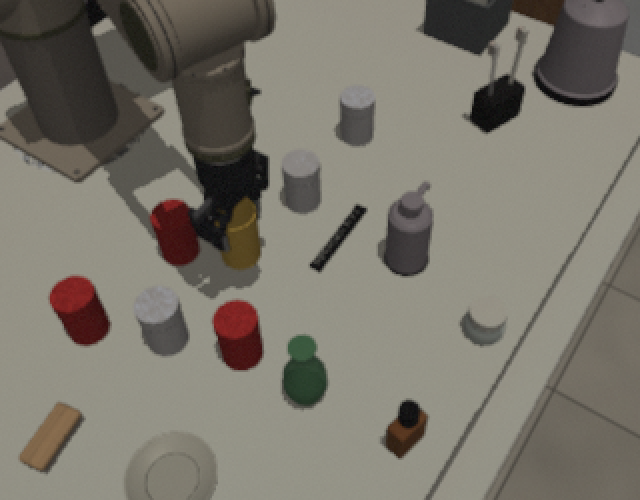

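The yellow tumbler is lifted upright in the jaws at about (240,235) and nothing else has moved. Next I carry it to the midpoint.

Emit:
{"op": "servo_tool", "data": {"commands": [[[255,0,-1.5,0.3,0,0,0],[255,0,-4.5,0.8,0,0,0],[255,0,-8,1.4,0,0,0],[255,0,-11.5,2,0,0,0],[255,0,-15,2.6,0,0,0],[255,0,-17.5,3,0,0,0],[255,0,-18.5,3.2,0,0,0],[255,0,-18.5,3.2,0,0,0]]]}}

```text
time: 4.9
tool_pos: [651.1, -68.6, 103.3]
tcp_rot: [76.9, 89.9, 167.2]
ft_force: [0.2, -0.3, -1.5]
finger_gap: 61.8
```

Emit:
{"op": "servo_tool", "data": {"commands": [[[255,1,0,0,0,0,0],[255,3,0,0,0,0,0],[255,4.5,0,0,0,0,0],[255,5.4,0,0,0,0,0],[255,5.7,0,0,0,0,0],[255,5.7,0,0,0,0,0]]]}}

```text
time: 5.5
tool_pos: [650.6, -69.3, 48.1]
tcp_rot: [77.6, 90.0, 167.8]
ft_force: [-0.3, -0.3, -0.9]
finger_gap: 61.8
```

```bash
python3 - <<'E'
from mv import *
p,Rm=show()
E
```

```text
5.5 [650.6 -69.3  48.1] gap 61.8 F [-0.28 -0.34 -0.92] T [ 0.09 -0.04  0.02] j [ -10.6   24.1   85.3    0.    70.6 -100.8]
```

Emit:
{"op": "servo_tool", "data": {"commands": [[[255,0.1,0,0,0,0,0],[255,0.1,0,0,0,0,0]]]}}

```text
time: 5.7
tool_pos: [651.1, -69.3, 47.4]
tcp_rot: [-110.0, 90.0, -19.7]
ft_force: [-1.3, 0.1, -1.2]
finger_gap: 61.8
```

Emit:
{"op": "servo_tool", "data": {"commands": [[[255,0.1,0,0,0,0,0],[255,0.1,0,0,0,0,0]]]}}

```text
time: 5.9
tool_pos: [651.5, -69.3, 47.3]
tcp_rot: [-101.6, 89.9, -11.4]
ft_force: [-2.5, -0.7, 5.1]
finger_gap: 61.9
```

Contact with the ledge, so I release gradually and go up.

Emit:
{"op": "servo_tool", "data": {"commands": [[[160,0,0,0,0,0,0],[80,0,0,0,0,0,0],[0,0,0,0,0,0,0],[0,0,0,0,0,0,0],[0,0,0,0,0,0,0],[0,0,0,0,0,0,0],[0,0,0,0,0,0,0]]]}}

```text
time: 6.6
tool_pos: [651.0, -69.2, 46.2]
tcp_rot: [97.6, 90.0, -172.1]
ft_force: [0.7, -0.4, 0.2]
finger_gap: 85.1
```

Emit:
{"op": "servo_tool", "data": {"commands": [[[0,-1,0,0,0,0,0],[0,-4,0,0,0,0,0],[0,-8,0,0,0,0,0],[0,-11,0,0,0,0,0],[0,-12,0,0,0,0,0],[0,-12,0,0,0,0,0],[0,-12,0,0,0,0,0]]]}}

```text
time: 7.3
tool_pos: [650.4, -69.1, 165.1]
tcp_rot: [80.3, 89.9, 170.6]
ft_force: [0.3, 0.2, -0.8]
finger_gap: 85.0
```

```bash
python3 - <<'E'
from mv import *
import cv2
p,Rm=show()
from loc import *
for n in("wrist","scene"):
    c=r.calibration(n);P,d=r.snapshot(n);cv2.imwrite(f"pics/{n}3.png",P[:,:,::-1])
    W=world(d,c);m=(W[...,2]>85)&(W[...,2]<105)&(d>0)&(np.hypot(W[...,0]-651,W[...,1]+69)<50)
    q=W[m][:,:2].astype(np.float32);print(n,len(q),cv2.minEnclosingCircle(q))
print(step(p,Rm,[447,73,170],down(90)))
E
```

```text
7.3 [650.4 -69.1 165.1] gap 85.0 F [ 0.31  0.22 -0.77] T [ 0.    0.04 -0.05] j [ -10.6   17.9   80.2   -0.    81.9 -100.8]
wrist 1579 ((648.267578125, -68.62714385986328), 30.99580192565918)
scene 135 ((650.708251953125, -69.01749420166016), 31.330982208251953)
(array([-0.46, 20.28, 14.3 ]), array([ 0.26,  0.01, -0.08]))
```

View pics/scene3.png

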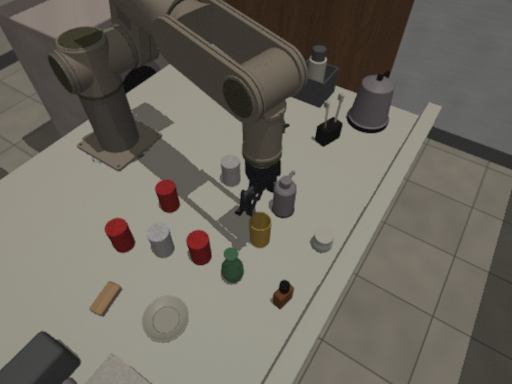

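The tumbler stands upright at about (260,229), measured at (650,-69), with the dispenser and vase undisturbed. On to tin B.

Emit:
{"op": "servo_tool", "data": {"commands": [[[0,0,2,1.4,0,0,0],[0,0,6,4.2,0,0,0],[0,0,10,7,0,0,0],[0,0,14,9.8,0,0,0],[0,0,18,12.6,0,0,0],[0,0,20.4,14.2,0,0,0],[0,0,20.4,14.2,0,0,0],[0,0,20.4,14.2,0,0,0]]]}}

```text
time: 8.2
tool_pos: [445.7, 72.1, 165.3]
tcp_rot: [104.3, 89.9, -165.3]
ft_force: [0.1, -0.7, -0.5]
finger_gap: 85.1
```

```bash
python3 - <<'E'
from mv import *
import cv2
p,Rm=show()
from loc import *
c=r.calibration("wrist");P,d=r.snapshot("wrist");cv2.imwrite(f"pics/w4.png",P[:,:,::-1])
W=world(d,c);m=(W[...,2]>80)&(W[...,2]<105)&(d>0)&(np.hypot(W[...,0]-447,W[...,1]-73)<50)
q=W[m][:,:2].astype(np.float32);print(len(q),cv2.minEnclosingCircle(q))
print(step(p,Rm,[447,73,33],down(90)))
E
```

```text
8.2 [445.7  72.1 165.3] gap 85.1 F [ 0.12 -0.7  -0.49] T [ 0.   -0.02  0.01] j [  2.7 -13.8 112.7  -0.   81.2 -87.6]
4671 ((444.6493225097656, 72.22715759277344), 30.17929458618164)
(array([13.23, -0.15,  0.1 ]), array([ 0.33, -0.02, -0.06]))
```

View pics/w4.png

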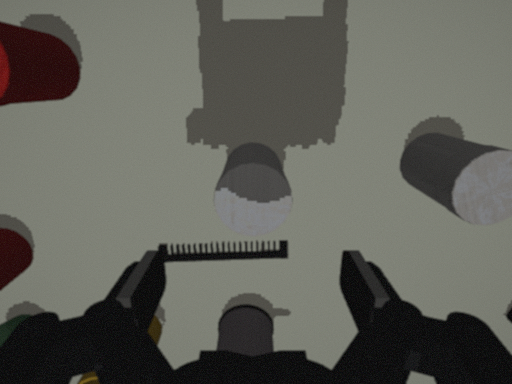

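Tin B's lid, centred near (253,198), sits midway between the fingers. I'll descend, grip and lift 40 mm.

Emit:
{"op": "servo_tool", "data": {"commands": [[[0,1.5,0,0.1,0,0,0],[0,5,0,0.1,0,0,0],[0,9,0,0.1,0,0,0],[0,12,0,0.1,0,0,0],[0,13.2,0,0.1,0,0,0],[0,13.2,0,0.1,0,0,0],[0,13.2,0,0.1,0,0,0]]]}}

```text
time: 8.95
tool_pos: [447.5, 72.6, 35.3]
tcp_rot: [-89.8, 89.9, 0.4]
ft_force: [-0.2, -0.6, 0.6]
finger_gap: 85.4
```

Emit:
{"op": "servo_tool", "data": {"commands": [[[255,0,0,0,0,0,0],[255,0,0,0,0,0,0],[255,0,0,0,0,0,0],[255,0,0,0,0,0,0],[255,0,0,0,0,0,0],[255,0,0,0,0,0,0],[255,0,0,0,0,0,0]]], "force": 40}}

```text
time: 9.65
tool_pos: [448.0, 72.6, 36.2]
tcp_rot: [-98.6, 89.8, -8.3]
ft_force: [0.1, -3.3, 4.6]
finger_gap: 57.0
```

Emit:
{"op": "servo_tool", "data": {"commands": [[[255,-0.5,0,0,0,0,0],[255,-2,0,0,0,0,0],[255,-3.5,0,0,0,0,0],[255,-4,0,0,0,0,0],[255,-4,0,0,0,0,0],[255,-4,0,0,0,0,0],[255,-4,0,0,0,0,0],[255,-4,0,0,0,0,0]]]}}

```text
time: 10.45
tool_pos: [445.7, 72.8, 73.5]
tcp_rot: [92.1, 89.9, -177.7]
ft_force: [-0.1, -0.0, -3.6]
finger_gap: 57.2
```

```bash
cat > weigh.py <<'E'
from mv import *
import cv2
p,Rm=show()
f=[]
for i in range(8):
    r.snapshot("top"); s=r.sense(); f.append(np.r_[s['ft_force'],s['wrist_torque'],s['joint_efforts'][1:3]])
f=np.array(f);print(f.mean(0).round(3),f.std(0).round(3))
E
python3 weigh.py
```

```text
10.45 [445.7  72.8  73.5] gap 57.2 F [-0.1  -0.02 -3.57] T [ 0.01 -0.02 -0.02] j [  2.8  -7.9 117.7   0.   70.3 -87.5]
[ 1.1300e-01 -1.0000e-03 -4.4890e+00 -1.0000e-03 -3.7000e-02 -8.0000e-03
 -4.0231e+01 -4.7648e+01] [0.494 0.501 0.582 0.018 0.035 0.025 0.029 0.02 ]
```

B reads about 4.5 N, which looks full. I'll put it back, take an empty baseline, and heft the others to compare.

Emit:
{"op": "servo_tool", "data": {"commands": [[[255,1,0,0,0,0,0],[255,2.5,0,0,0,0,0],[255,3.5,0,0,0,0,0],[255,3.9,0,0,0,0,0],[255,3.9,0,0,0,0,0],[255,4,0,0,0,0,0],[255,4,0,0,0,0,0]]]}}

```text
time: 11.55
tool_pos: [446.3, 72.7, 36.1]
tcp_rot: [115.1, 89.9, -154.7]
ft_force: [-14.9, -2.2, 25.5]
finger_gap: 56.4
```

Emit:
{"op": "servo_tool", "data": {"commands": [[[150,0,0,0,0,0,0],[80,0,0,0,0,0,0],[0,0,0,0,0,0,0],[0,0,0,0,0,0,0],[0,0,0,0,0,0,0],[0,0,0,0,0,0,0],[0,0,0,0,0,0,0]]]}}

```text
time: 12.25
tool_pos: [446.3, 72.9, 34.2]
tcp_rot: [82.5, 90.0, 172.8]
ft_force: [-0.8, -0.6, 0.1]
finger_gap: 85.3
```

Emit:
{"op": "servo_tool", "data": {"commands": [[[0,-1,0,0,0,0,0],[0,-4,0,0,0,0,0],[0,-8,0,0,0,0,0],[0,-11,0,0,0,0,0],[0,-13,0,0,0,0,0],[0,-13,0,0,0,0,0],[0,-13,0,0,0,0,0],[0,-13,0,0,0,0,0]]]}}

```text
time: 13.05
tool_pos: [445.5, 72.8, 163.0]
tcp_rot: [92.5, 89.9, -177.3]
ft_force: [-0.5, 0.2, 0.3]
finger_gap: 85.5
```

```bash
python3 weigh.py; python3 - <<'E'
from mv import *
p,Rm=show()
for n in("wrist",):
    from loc import *
    c=r.calibration(n);P,d=r.snapshot(n);W=world(d,c);m=(W[...,2]>80)&(W[...,2]<105)&(d>0)&(np.hypot(W[...,0]-447,W[...,1]-73)<50)
    q=W[m][:,:2].astype(np.float32);print(len(q),cv2.minEnclosingCircle(q),W[m][:,2].std())
print(step(p,Rm,[436.5,253,165],down(90)))
E
```

```text
13.05 [445.5  72.8 163. ] gap 85.5 F [-0.54  0.25  0.35] T [-0.04  0.02  0.06] j [  2.8 -13.7 112.8   0.   81.  -87.5]
[-9.3000e-02 -8.1000e-02  1.5400e-01 -1.0000e-03  9.0000e-03  7.0000e-03
 -3.6595e+01 -4.8965e+01] [0.67  0.345 0.48  0.038 0.015 0.041 0.253 0.253]
13.45 [446.2  72.9 164. ] gap 85.4 F [ 1.23 -0.46 -0.14] T [-0.   -0.02 -0.03] j [  2.8 -13.7 112.7   0.   81.  -87.5]
4756 ((443.2252502441406, 72.46981811523438), 30.221576690673828) 1.2718655801820025
(array([-0.1 ,  0.89, 18.02]), array([ 0.26, -0.  , -0.04]))
```

Emit:
{"op": "servo_tool", "data": {"commands": [[[0,0,0.2,2,0,0,0],[0,0,0.4,6,0,0,0],[0,0,0.6,10,0,0,0],[0,0,0.8,14,0,0,0],[0,0,0.9,17,0,0,0],[0,0,0.9,18,0,0,0],[0,0,0.9,18,0,0,0],[0,0,0.9,18,0,0,0]]]}}

```text
time: 14.3
tool_pos: [436.6, 252.0, 164.1]
tcp_rot: [158.0, 90.0, -111.8]
ft_force: [-0.2, -0.2, -0.3]
finger_gap: 85.5
```

```bash
python3 - <<'E'
from mv import *
import cv2
p,Rm=show()
from loc import *
c=r.calibration("wrist");P,d=r.snapshot("wrist");cv2.imwrite(f"pics/w5.png",P[:,:,::-1])
W=world(d,c);m=(W[...,2]>80)&(W[...,2]<105)&(d>0)&(np.hypot(W[...,0]-436,W[...,1]-253)<50)
q=W[m][:,:2].astype(np.float32);print(len(q),cv2.minEnclosingCircle(q))
print(step(p,Rm,[436,253,34],down(90)))
E
```

```text
14.3 [436.6 252.  164.1] gap 85.5 F [-0.21 -0.25 -0.32] T [-0.05 -0.07  0.04] j [ 24.2  -5.1 105.1  -0.   80.  -66.1]
4749 ((433.8152770996094, 251.87518310546875), 30.122432708740234)
(array([13.01,  0.05,  0.11]), array([ 0.27, -0.04, -0.02]))
```

View pics/w5.png

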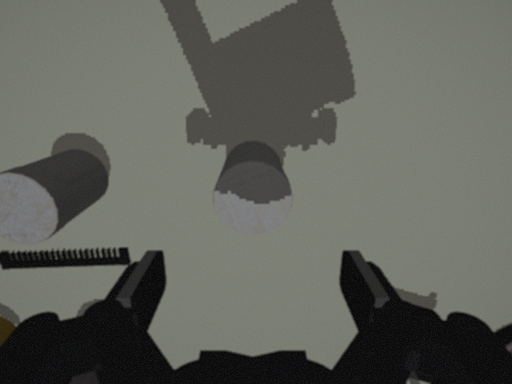

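Tin A's lid, centred near (253,197), lies between the fingers. Same procedure as for B.

Emit:
{"op": "servo_tool", "data": {"commands": [[[0,1.5,0,0,0,0,0],[0,5,0,0,0,0,0],[0,9,0,0,0,0,0],[0,12,0,0,0,0,0],[0,13,0,0,0,0,0],[0,13,0,0,0,0,0],[0,13,0,0,0,0,0]]]}}

```text
time: 15.05
tool_pos: [437.5, 252.8, 35.4]
tcp_rot: [-67.6, 89.9, 22.7]
ft_force: [0.8, 0.6, -0.4]
finger_gap: 85.5
```

Emit:
{"op": "servo_tool", "data": {"commands": [[[255,0,0,0,0,0,0],[255,0,0,0,0,0,0],[255,0,0,0,0,0,0],[255,0,0,0,0,0,0],[255,0,0,0,0,0,0],[255,0,0,0,0,0,0],[255,0,0,0,0,0,0]]], "force": 40}}

```text
time: 15.75
tool_pos: [438.0, 253.2, 36.4]
tcp_rot: [-75.4, 89.8, 14.9]
ft_force: [-2.0, -1.5, 7.8]
finger_gap: 57.6
```

Emit:
{"op": "servo_tool", "data": {"commands": [[[255,-0.5,0,0,0,0,0],[255,-2,0,0,0,0,0],[255,-3.5,0,0,0,0,0],[255,-4,0,0,0,0,0],[255,-4,0,0,0,0,0],[255,-4,0,0,0,0,0],[255,-4,0,0,0,0,0],[255,-4,0,0,0,0,0]]]}}

```text
time: 16.55
tool_pos: [436.0, 252.6, 73.5]
tcp_rot: [115.4, 89.9, -154.4]
ft_force: [-0.1, 0.2, -1.9]
finger_gap: 57.7
```

```bash
python3 weigh.py
```

```text
16.55 [436.  252.6  73.5] gap 57.7 F [-0.05  0.22 -1.94] T [ 0.   -0.    0.01] j [ 24.3   0.6 109.6  -0.   69.9 -66. ]
[-1.3500e-01  5.6000e-02 -1.2390e+00 -9.0000e-03 -8.0000e-03  7.0000e-03
 -4.6497e+01 -4.5971e+01] [0.407 0.551 0.414 0.019 0.036 0.028 0.042 0.022]
```

Emit:
{"op": "servo_tool", "data": {"commands": [[[255,1,0,0,0,0,0],[255,2.5,0,0,0,0,0],[255,3.4,0,0,0,0,0],[255,3.7,0,0,0,0,0],[255,3.8,0,0,0,0,0],[255,3.8,0,0,0,0,0],[255,3.8,0,0,0,0,0]]]}}

```text
time: 17.65
tool_pos: [436.2, 252.7, 36.5]
tcp_rot: [118.8, 89.9, -150.9]
ft_force: [-4.5, -2.1, 5.4]
finger_gap: 57.9
```

Emit:
{"op": "servo_tool", "data": {"commands": [[[150,0,0,0,0,0,0],[80,0,0,0,0,0,0],[0,0,0,0,0,0,0],[0,0,0,0,0,0,0],[0,0,0,0,0,0,0],[0,0,0,0,0,0,0],[0,0,0,0,0,0,0]]]}}

```text
time: 18.35
tool_pos: [436.6, 252.8, 36.3]
tcp_rot: [-84.7, 90.0, 5.5]
ft_force: [0.1, 1.1, -0.2]
finger_gap: 85.4
```

Emit:
{"op": "servo_tool", "data": {"commands": [[[0,-1,0,0,0,0,0],[0,-4,0,0,0,0,0],[0,-8,0,0,0,0,0],[0,-11,0,0,0,0,0],[0,-13,0,0,0,0,0],[0,-13,0,0,0,0,0],[0,-13,0,0,0,0,0]]]}}

```text
time: 19.05
tool_pos: [436.8, 252.9, 166.8]
tcp_rot: [-66.1, 89.9, 24.1]
ft_force: [-0.3, 0.7, -0.9]
finger_gap: 85.3
```

```bash
python3 - <<'E'
from mv import *
import cv2
p,Rm=show()
from loc import *
c=r.calibration("wrist");P,d=r.snapshot("wrist")
W=world(d,c);m=(W[...,2]>80)&(W[...,2]<105)&(d>0)&(np.hypot(W[...,0]-436,W[...,1]-253)<50)
q=W[m][:,:2].astype(np.float32);print(len(q),cv2.minEnclosingCircle(q),W[m][:,2].std())
print(step(p,Rm,[440,-246,165],down(90)))
E
```

```text
19.05 [436.8 252.9 166.8] gap 85.3 F [-0.27  0.69 -0.88] T [-0.05  0.03 -0.02] j [ 24.3  -5.2 104.9  -0.   80.2 -66. ]
4682 ((432.2066345214844, 252.5947265625), 30.135400772094727) 1.2985608708678322
(array([  0.15,  -0.09, -49.89]), array([0.26, 0.03, 0.07]))
```

A stands back at its place. Now tin C.

Emit:
{"op": "servo_tool", "data": {"commands": [[[0,0,0,-2,0,0,0],[0,0,0,-5,0,0,0],[0,0,0,-9,0,0,0],[0,0,0,-13,0,0,0],[0,0,0,-17,0,0,0],[0,0,0,-21,0,0,0],[0,0,0,-25,0,0,0],[0,0,0,-29,0,0,0]]]}}

```text
time: 19.9
tool_pos: [436.5, -38.5, 164.6]
tcp_rot: [78.4, 89.8, 168.6]
ft_force: [0.9, 0.5, 0.3]
finger_gap: 85.3
```

Emit:
{"op": "servo_tool", "data": {"commands": [[[0,0,0,-4,0,0,0],[0,0,0,-8,0,0,0],[0,0,-0.1,-12,0,0,0],[0,0,-0.2,-16,0,0,0],[0,0,-0.3,-19,0,0,0],[0,0,-0.3,-20.9,0,0,0],[0,0,-0.3,-20.9,0,0,0],[0,0,-0.3,-20.9,0,0,0]]]}}

```text
time: 20.7
tool_pos: [440.9, -245.6, 164.6]
tcp_rot: [49.1, 89.8, 139.3]
ft_force: [0.9, 1.3, -0.5]
finger_gap: 85.3
```

```bash
python3 - <<'E'
from mv import *
import cv2
p,Rm=show()
from loc import *
c=r.calibration("wrist");P,d=r.snapshot("wrist");cv2.imwrite(f"pics/w6.png",P[:,:,::-1])
W=world(d,c);m=(W[...,2]>80)&(W[...,2]<105)&(d>0)&(np.hypot(W[...,0]-440,W[...,1]+246)<50)
q=W[m][:,:2].astype(np.float32);print(len(q),cv2.minEnclosingCircle(q))
print(step(p,Rm,[440,-246,36],down(90)))
E
```

```text
20.7 [ 440.9 -245.6  164.6] gap 85.3 F [ 0.93  1.32 -0.52] T [-0.01 -0.01  0.03] j [ -35.    -4.8  104.8    0.    80.2 -125.2]
4730 ((437.9739074707031, -247.39930725097656), 30.19892120361328)
(array([12.86,  0.06, -0.07]), array([ 0.2 ,  0.12, -0.14]))
```

View pics/w6.png

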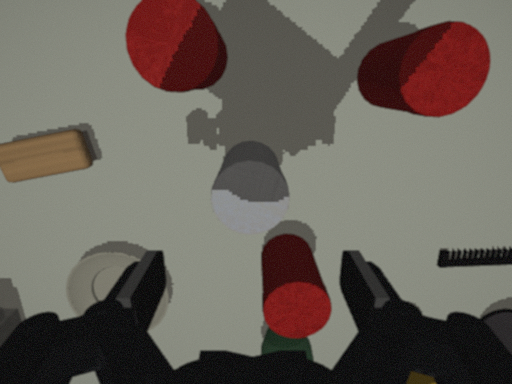

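Tin C's lid, centred near (250,196), lies between the fingers, and the red decoys are clear of their path.

Emit:
{"op": "servo_tool", "data": {"commands": [[[0,1.5,0,-0.1,0,0,0],[0,5,0,-0.1,0,0,0],[0,9,0,-0.1,0,0,0],[0,12,0,-0.1,0,0,0],[0,12.9,0,-0.1,0,0,0],[0,12.9,0,-0.1,0,0,0],[0,12.9,0,-0.1,0,0,0]]]}}

```text
time: 21.45
tool_pos: [442.7, -247.3, 38.5]
tcp_rot: [-125.0, 89.9, -34.7]
ft_force: [0.4, 0.6, 0.6]
finger_gap: 85.7
```

Emit:
{"op": "servo_tool", "data": {"commands": [[[255,0,0,0,0,0,0],[255,0,0,0,0,0,0],[255,0,0,0,0,0,0],[255,0,0,0,0,0,0],[255,0,0,0,0,0,0],[255,0,0,0,0,0,0],[255,0,0,0,0,0,0]]], "force": 40}}

```text
time: 22.15
tool_pos: [443.2, -248.0, 39.5]
tcp_rot: [-122.7, 89.8, -32.4]
ft_force: [-1.0, 0.8, 6.8]
finger_gap: 59.4
```

Emit:
{"op": "servo_tool", "data": {"commands": [[[255,-0.5,0,0,0,0,0],[255,-2,0,0,0,0,0],[255,-3.5,0,0,0,0,0],[255,-4,0,0,0,0,0],[255,-4,0,0,0,0,0],[255,-4,0,0,0,0,0],[255,-4,0,0,0,0,0],[255,-4,0,0,0,0,0]]]}}

```text
time: 22.95
tool_pos: [441.4, -246.8, 76.5]
tcp_rot: [54.9, 89.9, 145.2]
ft_force: [-0.0, -0.2, -1.9]
finger_gap: 59.3
```

```bash
python3 weigh.py
```

```text
22.95 [ 441.4 -246.8   76.5] gap 59.3 F [-0.01 -0.18 -1.87] T [-0.05  0.01 -0.05] j [ -35.     0.6  109.2   -0.    70.2 -125.3]
[-7.3000e-02 -2.6600e-01 -1.1730e+00 -0.0000e+00  0.0000e+00 -8.0000e-03
 -4.6688e+01 -4.6116e+01] [0.296 0.319 0.709 0.033 0.036 0.03  0.048 0.025]
```

C weighs about 1.2 N, so it is light and B is the full one. Putting C back.

Emit:
{"op": "servo_tool", "data": {"commands": [[[255,1,0,0,0,0,0],[255,2.5,0,0,0,0,0],[255,3.4,0,0,0,0,0],[255,3.7,0,0,0,0,0],[255,3.8,0,0,0,0,0],[255,3.8,0,0,0,0,0],[255,3.8,0,0,0,0,0]]]}}

```text
time: 24.05
tool_pos: [441.0, -246.4, 39.6]
tcp_rot: [52.8, 89.8, 143.1]
ft_force: [-9.3, 5.9, 16.8]
finger_gap: 59.0
```

Emit:
{"op": "servo_tool", "data": {"commands": [[[150,0,0,0,0,0,0],[80,0,0,0,0,0,0],[0,0,0,0,0,0,0],[0,0,0,0,0,0,0],[0,0,0,0,0,0,0],[0,0,0,0,0,0,0],[0,0,0,0,0,0,0]]]}}

```text
time: 24.75
tool_pos: [441.8, -247.1, 39.1]
tcp_rot: [53.2, 90.0, 143.4]
ft_force: [-0.0, -0.6, 0.5]
finger_gap: 85.6
```

Emit:
{"op": "servo_tool", "data": {"commands": [[[0,-1,0,0,0,0,0],[0,-4,0,0,0,0,0],[0,-8,0,0,0,0,0],[0,-11,0,0,0,0,0],[0,-13,0,0,0,0,0],[0,-13,0,0,0,0,0],[0,-13,0,0,0,0,0]]]}}

```text
time: 25.45
tool_pos: [442.1, -247.3, 169.8]
tcp_rot: [-126.0, 89.9, -35.8]
ft_force: [-0.4, -0.9, -1.0]
finger_gap: 85.3
```

```bash
python3 - <<'E'
from mv import *
import cv2
p,Rm=show()
from loc import *
c=r.calibration("wrist");P,d=r.snapshot("wrist")
W=world(d,c);m=(W[...,2]>80)&(W[...,2]<105)&(d>0)&(np.hypot(W[...,0]-440,W[...,1]+246)<50)
q=W[m][:,:2].astype(np.float32);print(len(q),cv2.minEnclosingCircle(q),W[m][:,2].std())
print(step(p,Rm,[446,73,165],down(90)))
E
```

```text
25.45 [ 442.1 -247.3  169.8] gap 85.3 F [-0.39 -0.87 -0.99] T [ 0.05 -0.03 -0.01] j [ -35.    -5.   104.4   -0.    80.5 -125.3]
4598 ((435.9698486328125, -246.38455200195312), 30.244243621826172) 1.210080849405507
(array([ 0.45, -0.54, 32.03]), array([ 0.26, -0.04,  0.06]))
```

Emit:
{"op": "servo_tool", "data": {"commands": [[[0,0,0,2,0,0,0],[0,0,-0.1,6,0,0,0],[0,0.1,-0.2,10,0,0,0],[0,0.2,-0.3,14,0,0,0],[0,0.3,-0.4,18,0,0,0],[0,0.4,-0.4,22,0,0,0],[0,0.5,-0.4,26,0,0,0],[0,0.5,-0.4,29,0,0,0]]]}}

```text
time: 26.3
tool_pos: [442.9, 45.0, 162.3]
tcp_rot: [81.7, 89.8, 172.0]
ft_force: [-0.0, 0.1, 0.4]
finger_gap: 85.8
```

Emit:
{"op": "servo_tool", "data": {"commands": [[[0,0,0,2,0,0,0],[0,0,0,3,0,0,0],[0,0,0,3,0,0,0],[0,0,0,3,0,0,0]]]}}

```text
time: 26.7
tool_pos: [444.0, 72.2, 163.6]
tcp_rot: [111.0, 89.9, -158.7]
ft_force: [-0.3, -0.2, 0.0]
finger_gap: 85.3
```

```bash
python3 - <<'E'
from mv import *
import cv2
p,Rm=show()
from loc import *
c=r.calibration("wrist");P,d=r.snapshot("wrist")
W=world(d,c);m=(W[...,2]>80)&(W[...,2]<105)&(d>0)&(np.hypot(W[...,0]-446,W[...,1]-73)<50)
q=W[m][:,:2].astype(np.float32);print(len(q),cv2.minEnclosingCircle(q))
print(step(p,Rm,[446,73,36],down(90)))
E
```

```text
26.7 [444.   72.2 163.6] gap 85.3 F [-0.34 -0.19  0.04] T [ 0.01 -0.    0.03] j [  2.7 -14.  113.1  -0.   81.  -87.5]
4741 ((443.182373046875, 72.63391876220703), 30.128278732299805)
(array([12.76, -0.22,  0.09]), array([ 0.26, -0.03, -0.08]))
```

Emit:
{"op": "servo_tool", "data": {"commands": [[[0,1.5,-0.1,0,0,0,0],[0,5,-0.1,0,0,0,0],[0,9,-0.1,0,0,0,0],[0,12,-0.1,0,0,0,0],[0,12.8,-0.1,0,0,0,0],[0,12.8,-0.1,0,0,0,0],[0,12.8,-0.1,0,0,0,0]]]}}

```text
time: 27.45
tool_pos: [446.7, 72.5, 37.9]
tcp_rot: [-88.9, 89.9, 1.3]
ft_force: [0.8, 0.4, -0.3]
finger_gap: 85.3
```

Emit:
{"op": "servo_tool", "data": {"commands": [[[255,0,0,0,0,0,0],[255,0,0,0,0,0,0],[255,0,0,0,0,0,0],[255,0,0,0,0,0,0],[255,0,0,0,0,0,0],[255,0,0,0,0,0,0],[255,0,0,0,0,0,0]]], "force": 50}}

```text
time: 28.15
tool_pos: [447.0, 72.8, 38.1]
tcp_rot: [-93.0, 89.8, -2.7]
ft_force: [-0.4, -2.0, 6.8]
finger_gap: 56.9
```

Emit:
{"op": "servo_tool", "data": {"commands": [[[255,-1,0,0,0,0,0],[255,-4,0,0,0,0,0],[255,-8,0,0,0,0,0],[255,-12,0,0,0,0,0],[255,-14.5,0,0,0,0,0],[255,-15.5,0,0,0,0,0],[255,-15.5,0,0,0,0,0],[255,-15.5,0,0,0,0,0]]]}}

```text
time: 28.95
tool_pos: [444.4, 72.8, 189.6]
tcp_rot: [93.1, 89.9, -176.6]
ft_force: [-1.2, 0.5, -4.4]
finger_gap: 57.4
```

```bash
python3 weigh.py;python3 - <<'E'
from mv import *
p,Rm=show()
print(step(p,Rm,[650.5,-69,187],down(90)))
E
```

```text
28.95 [444.4  72.8 189.6] gap 57.4 F [-1.16  0.5  -4.39] T [-0.02 -0.04  0.02] j [  2.8 -15.  111.1  -0.   84.  -87.5]
[ 1.2000e-02 -1.6700e-01 -4.2110e+00  1.6000e-02 -5.0000e-03  1.6000e-02
 -3.8158e+01 -5.2100e+01] [0.591 0.401 0.4   0.031 0.025 0.015 0.443 0.495]
29.35 [445.1  72.8 190.7] gap 57.2 F [ 0.53 -0.54 -3.85] T [ 0.01 -0.01  0.02] j [  2.8 -15.  111.   -0.   84.1 -87.5]
(array([  0.34, -20.48, -14.28]), array([ 0.26, -0.  , -0.06]))
```

Emit:
{"op": "servo_tool", "data": {"commands": [[[255,0,-1.5,-1,0,0,0],[255,0,-4.5,-3,0,0,0],[255,0,-8,-5.5,0,0,0],[255,0,-11.5,-8,0,0,0],[255,0,-15,-10.5,0,0,0],[255,0,-18,-12.6,0,0,0],[255,0,-20,-13.9,0,0,0],[255,0,-20.5,-14.2,0,0,0]]]}}

```text
time: 30.15
tool_pos: [652.4, -70.1, 190.3]
tcp_rot: [130.4, 90.0, -139.4]
ft_force: [0.2, -0.6, -5.7]
finger_gap: 57.3
```

Emit:
{"op": "servo_tool", "data": {"commands": [[[255,0,0,0,0,0,0],[255,0,0,0,0,0,0],[255,0,0,0,0,0,0],[255,0,0,0,0,0,0],[255,0,0,0,0,0,0],[255,0,0,0,0,0,0],[255,0,0,0,0,0,0],[255,0,0,0,0,0,0]]]}}

```text
time: 30.95
tool_pos: [651.0, -68.2, 191.3]
tcp_rot: [-57.8, 90.0, 32.4]
ft_force: [-0.6, 0.6, -3.9]
finger_gap: 57.2
```

```bash
python3 weigh.py;python3 - <<'E'
from mv import *
import cv2
from loc import *
c=r.calibration("scene");P,d=r.snapshot("scene");cv2.imwrite("pics/s9.png",P[:,:,::-1]);W=world(d,c)
for nm,x,y in(("A",436.5,253),("C",440,-246),("vase",652,-205),("tumbler",650.5,-69)):
    m=(W[...,2]>80)&(W[...,2]<(108 if nm!='vase' else 130))&(d>0)&(np.hypot(W[...,0]-x,W[...,1]-y)<50)
    q=W[m][:,:2].astype(np.float32);print(nm,len(q),cv2.minEnclosingCircle(q) if len(q) else None)
P,d=r.snapshot("top");cv2.imwrite("pics/t9.png",P[:,:,::-1])
E
```

```text
30.95 [651.  -68.2 191.3] gap 57.2 F [-0.58  0.62 -3.85] T [-0.   -0.04 -0.07] j [ -10.5   17.    78.6    0.    84.4 -100.7]
[ 3.6400e-01 -1.0100e-01 -4.5160e+00 -7.0000e-03 -1.0000e-02  1.3000e-02
 -6.7848e+01 -5.1980e+01] [0.413 0.548 0.449 0.024 0.04  0.026 0.024 0.002]
A 0 None
C 377 ((437.71661376953125, -247.4049072265625), 31.22525978088379)
vase 252 ((651.638916015625, -205.05885314941406), 19.100141525268555)
tumbler 151 ((649.87939453125, -69.4508285522461), 31.396921157836914)
```

View pics/s9.png

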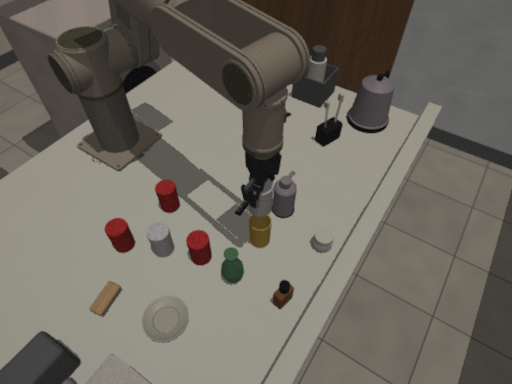

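View pics/t9.png

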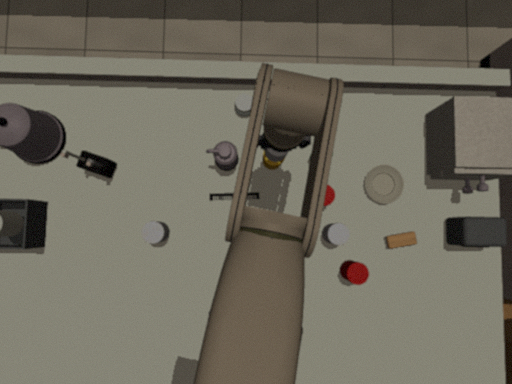

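The tin is held upright above the tumbler (scene view (262,197) over (260,230)). Tins A (154,232) and C (337,234) stand in place in the top view. Handing in.

```bash
python3 - <<'E'
from bench import r
print(r.hand_in()); print(r.sense()['tool_pos'],r.sense()['finger_gap'])
E
```

```text
the job is handed in; nothing more can be done
None
the job is handed in; nothing more can be done
```

I stood the tumbler midway between the dispenser and the vase. The full tin is now held upright above it, and I handed the job in at about 31 s; no verdict was reported.

- **Tumbler:** it stands at about (650, -69) mm, against a target of (651, -69.5).
- **Hefting:** the second tin from the left weighed about 4.5 N. The left one was about 1.2 N and the right one also about 1.2 N, so the second from the left is the full one.
- **Full tin:** its centre is about 197 mm up, and the wrist still reads about 4.5 N at a finger gap of 57 mm.
- **Light tins:** after release, both measured within about 4 mm of where they started.
- **Bystanders:** the vase measured as unmoved. The others look unmoved in the last pictures, where the arm hid a small part of the view.

Checks that fell short:
- The arm hid the left tin from the scene camera in the last look, so its final place rests on the top view and an earlier wrist measurement.
- The wrist camera read x about 2–4 mm lower than the fixed cameras.
- Setting tins down pressed the ledge with up to 25 N.

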